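# Charge and snap shut the dry boxes

## Task

Get the two lens dry boxes ready for storage: hang the white desiccant cartridge by its own hook over the notched front rim of the open blue-lidded box, with the cartridge inside, then swing the blue lid shut. Press down the front of both lids, the blue one and the orange one that was left ajar, until each has snapped fully home. Leave the vial, the tin and the roll of tape where they stand.

Things in the scene. Friction and masses are not known exactly. Their poses are not given: they have to be found in the camera images.
- box_blue: the open fixed grey box under the blue lid: 96 (x) by 120 (y) by 60 mm high, walls and floor 4 mm, open on top. Origin: centre of its underside; z up, x from the notched front wall (facing roughly to the robot) to the hinge side, y along the front. Inside, in the rear half, lies a round white lens box (44 mm wide, 18 mm high) that may stay there.
- box_amber: the other fixed grey box under the orange lid: 96 (x) by 120 (y) by 60 mm high, walls and floor 4 mm, open on top. Origin: centre of its underside; z up, x from the notched front wall (facing roughly to the robot) to the hinge side, y along the front. Same as the blue-lidded box; the two may stand in either of two places.
- box_blue_notch (a point): middle of the floor of the notch in the blue-lidded box's front wall, 54 mm above the table (the other rims: 60 mm), at the middle of the 4 mm wall (wall: x -48 to -44 mm of the box). The notch is 44 mm wide along y; axes as the box. Taller microscope gear stands to the right of the boxes: cross it 0.35 m above the table
- lid_blue (a joint): blue lid's hinge, rad: 0 = snapped home, 1.57 = upright, at most 2.0; starts wide open at 1.5 to 1.85. Stays at any angle (about 0.6 N at the front edge moves it). Merely lowered it rests on two spring catches at about 0.12 (front edge 12 mm too high); 6 to 10 N down near the front edge pushes it past them and it snaps to 0 and stays.
- lid_amber (a joint): orange lid's hinge, rad: 0 = snapped home, 1.57 = upright, at most 2.0; starts ajar at 0.14 to 0.2. Stays at any angle (about 0.6 N at the front edge moves it). Merely lowered it rests on two spring catches at about 0.12 (front edge 12 mm too high); 6 to 10 N down near the front edge pushes it past them and it snaps to 0 and stays.
- lid_blue_edge (a point): point on the upper face of the blue lid, mid-width, 98 mm from the hinge line, by a thin black strip: the place to press. The lid is a plate 106 mm from hinge line to front edge, 122 mm wide, 6 mm thick, lying 60 to 66 mm above the table when shut
- lid_amber_edge (a point): point on the upper face of the orange lid, mid-width, 98 mm from the hinge line, by a thin black strip: the place to press. The lid is a plate 106 mm from hinge line to front edge, 122 mm wide, 6 mm thick, lying 60 to 66 mm above the table when shut
- lid_blue_hinge (a point): middle of the blue lid's hinge line, which runs along the box's y, at x = 50, z = 60 mm of the box
- lid_amber_hinge (a point): middle of the orange lid's hinge line, which runs along the box's y, at x = 50, z = 60 mm of the box
- cartridge: white desiccant cartridge, about 50 g, standing upright on the table. Origin: centre of its body's underside; z up. Body: block 24 (x) by 36 (y) by 32 mm high; grip it across the 36 mm. The hook is on its -x side. Hung in the notch, its origin is in the box's frame at about x = -28, y = 0, z = +14 mm, leaning up to 0.15 rad, axes otherwise as the box's
- cartridge_slot (a point): top middle of the cartridge's hook slot, at x = -20.5, z = 40 mm of the cartridge: the underside of the hook's bridge, which comes to rest on the notch floor. The slot opens downward, 9 mm wide (x -25 to -16); the hook is 16 mm wide in y, its top at z = 43.5 mm, its outer leg x -28 to -25 reaching down to z = 24; the wall goes into the slot
- vial: glass vial with black cap, 25 mm wide, 53 mm high, bystander; origin: centre of its underside
- tin: flat round metal tin, 62 mm wide, 24 mm high, bystander; origin: centre of its underside
- tape: roll of blue tape lying flat, 50 mm wide, 12 mm high, bystander; origin: centre of its underside

How it is judged:
By the outcome, as a careful person would: the job done as asked, in the order asked, and still so for the second after the job is handed in, with the robot touching nothing.
It also fails if it takes over 54 s, if anything falls off the work surface, if the arm or the gripper's body presses on something with over 40 N, if the wrist force passes 120 N, or if a joint passes its speed limit or range.

## Robot

A 7-joint arm with a two-finger parallel gripper is mounted at the origin on a cart in front of the work surface, level with it; the furniture and walls round the work are solid. World frame = base frame: x ahead of the robot, y to its left, z up, the work surface at z = 0. Lengths are in m, angles in rad, forces in N, time in s.
With the tool pointing down it reaches from about 0.425 to 0.925 m from the base axis. Payload 6.8 kg.
Tool frame: the origin (TCP) lies on the front face of the gripper's body, between the roots of the fingers; the fingertips stand 73 mm ahead of it and the grasp point (between the pads) lies 54 mm ahead of it; z points along the fingers, y is the line along which they close (so a half turn about z gives the same grasp; the last joint's range is limited). The gripper opens to 85 mm and grips with 20 to 120 N. Pads are 22 mm wide; open, the fingers measure 114 mm over their backs; the gripper's body (76 mm by 85 mm) begins 54 mm behind the grasp point. The pads swing forward as they close: fully open they stand 13 mm farther back than shut.
Start: joints at [-1.241, 0.477, 0.022, 1.555, -0.011, 1.109, -0.083], TCP at [0.286, 0.611, 0.304] pointing down, gripper open.
Joint ranges: [-2.96, 2.96], [-0.34, 2.1], [-1.41, 1.46], [0.24, 2.44], [-1.37, 4.51], [0.17, 1.92], [-2.96, 2.96]. Speed limits (rad/s): [2.39, 2.39, 3.14, 3.14, 3.14, 3.14, 3.14].

## Interface

Orientations are given as a rotation vector (axis times angle).
In Python, from bench import bot, imaging, status gives the robot as it stands. Calls block until the motion is done:
- bot.movep(position, orientation): joint-space move of the TCP to a pose.
- bot.move_straight(position, ori=None, speed=0.15, stop_force=None): straight line of the TCP; ori=None keeps the orientation; speed is the mean speed in m/s. With stop_force (N) it stops when the force on the tool has changed by that much, and returns True; else False.
- bot.move_joints(angles): joint-space move.
- bot.gripper_to(opening, force=None): finger opening in m; force is the grip in N (None keeps the last); returns when the fingers have stopped.
- bot.wait(seconds).
- bot.ik(position, orientation): joint angles nearest the present ones, or None.
- imaging.snapshot(name): name is "scene" or "top" or "wrist"; returns a dict with "pixels" (400x640x3 uint8, blue, green, red), "K" (3x3 intrinsics, pixels), "k1" (the pictures are not rectified: a ray, as slopes to the right and down, at radius r is drawn at 1 + k1 r^2 times it, then the intrinsics apply), "R" (3x3) and "t" (3): a world point X has camera coordinates R X + t; the wrist camera has in their place "tool_from_camera" (4x4, takes a point from camera to tool coordinates, whose origin is the TCP and whose axes are the flange's). Camera axes: x right, y down, z forward; pixel columns grow to the right and rows downward; lengths in m; the calibration is good to about 2 mm. A picture is of the moment at which its call begins: read the wrist's pose just before it. There is no depth.
A pose or a line that the arm cannot do raises bot.PlanningError and nothing moves.
- bot.sign_off(): hands the job in; it is judged then, once.
Readings, each from a call of its own:
- status.read_clock(): time.
- status.read_q(): joint angles.
- status.read_qvel(): joint speeds.
- status.read_tau(): joint torques, N m.
- status.read_ee_pos(): TCP position.
- status.read_tcp_rot(): TCP orientation.
- status.read_wrist_force(): force on the tool from outside, world axes, zero at the start.
- status.read_wrist_torque(): the same for the moment, N m.
- status.read_gripper_width(): finger opening in m.
- status.read_gripper_force(): force on a finger pad.
Only numpy, scipy, OpenCV 4.12 (cv2) and the standard library are available. Lean on these libraries where they do the work, as an engineer would, in place of code of your own. Each camera call takes 0.05 s, during which the arm holds its last target. There are 200 camera calls.

## Working session

There is one attempt and no reset: what is moved stays moved. The work goes in short steps, each a Python script; the robot and the scene stay as the last script left them, time stands still between calls to the robot, and variables do not carry over. Pictures are saved under pics/ and viewed, at most 10 in all, crops included, and the job is handed in when it is done.

```bash
mkdir -p pics; ls
python3 - <<'E'
from bench import bot, imaging, status
import cv2,pickle
d={}
for n in ["scene","top"]:
    s=imaging.snapshot(n); d[n]=s; cv2.imwrite(f"pics/{n}0.png",s["pixels"]); print(n,s["K"],s["k1"],s["R"],s["t"])
s=imaging.snapshot("wrist");d["wrist"]=s
print(s["tool_from_camera"],status.read_ee_pos(),status.read_tcp_rot(),status.read_clock())
pickle.dump(d,open("d0.pkl","wb"))
E
```

```text
pics
scene [[463.19601877   0.         313.43027614]
 [  0.         463.19601877 192.96724602]
 [  0.           0.           1.        ]] -0.03219441823951861 [[ 0.75405699 -0.65680811 -0.00107678]
 [-0.4996543  -0.57256891 -0.65000802]
 [ 0.42631401  0.49068111 -0.75992658]] [-0.18126767  0.49249463  0.55050924]
top [[428.20704548   0.         323.24925534]
 [  0.         428.20704548 205.11494491]
 [  0.           0.           1.        ]] -0.09990243996771027 [[ 0.02027584 -0.99978272  0.00483821]
 [-0.98590596 -0.02079775 -0.16600271]
 [ 0.16606726 -0.00140418 -0.98611343]] [0.31394343 0.52558164 0.83532043]
[[ 4.14457814e-04 -9.47789251e-01 -3.18897107e-01  8.16818049e-02]
 [ 9.99999839e-01  2.69040829e-04  5.00047628e-04 -5.83805545e-05]
 [-3.88143424e-04 -3.18897263e-01  9.47789209e-01 -6.96619620e-02]
 [ 0.00000000e+00  0.00000000e+00  0.00000000e+00  1.00000000e+00]] [0.28601302 0.61103528 0.30316567] [-6.82126429e-01 -3.06643668e+00  2.14213121e-03] 0.15
```

View pics/scene0.png

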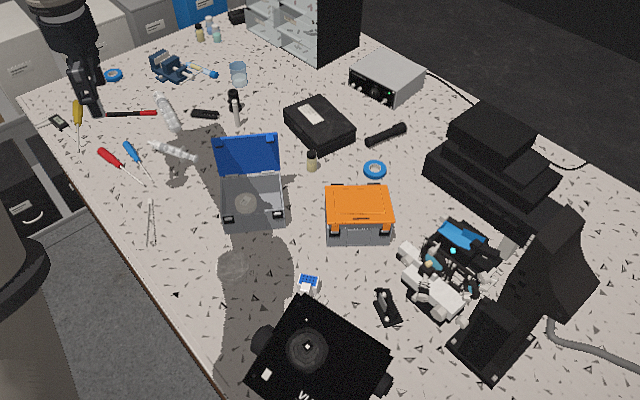

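View pics/top0.png

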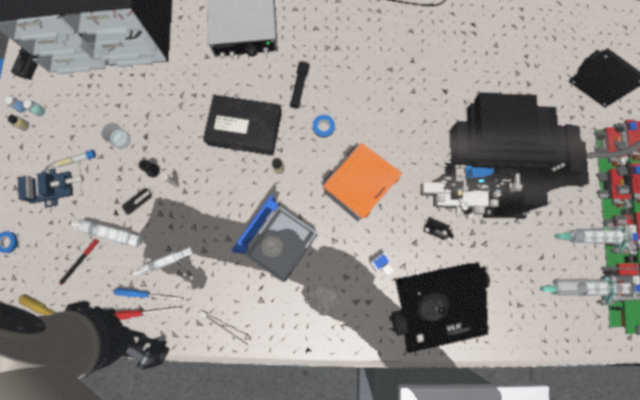

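The blue box (open) is at top (277,243), the amber at (362,180), and the cartridge (white/blue) at top (381,262) / scene (307,283). The vial is at top (278,165), the tape at (323,125), and the tin is faint in the shadow at (321,297). Next I'll zoom in.

```bash
cat > h.py <<'E'
import numpy as np, cv2
from scipy.spatial.transform import Rotation as Rn
def dist(s): return np.array([s["k1"],0,0,0,0.])
def pose(s,ee=None,rv=None):
    """R,t world->camera"""
    if "R" in s: return s["R"],s["t"]
    T=np.eye(4);T[:3,:3]=Rn.from_rotvec(rv).as_matrix();T[:3,3]=ee
    W=np.linalg.inv(T@s["tool_from_camera"]); return W[:3,:3],W[:3,3]
def ray(s,px,P=None):
    R,t=P or pose(s)
    u=cv2.undistortPoints(np.array([[px]],float),s["K"],dist(s))[0,0]
    d=R.T@np.array([u[0],u[1],1]); return -R.T@t,d/np.linalg.norm(d)
def onz(s,px,z,P=None):
    c,d=ray(s,px,P); return c+d*(z-c[2])/d[2]
def tri(rays):
    A=sum(np.eye(3)-np.outer(d,d) for c,d in rays); b=sum((np.eye(3)-np.outer(d,d))@c for c,d in rays)
    X=np.linalg.solve(A,b); return X,[np.linalg.norm(np.cross(X-c,d)) for c,d in rays]
def proj(s,X,P=None):
    R,t=P or pose(s)
    return cv2.projectPoints(np.atleast_2d(X).astype(float),cv2.Rodrigues(R)[0],t,s["K"],dist(s))[0][:,0]
E
python3 - <<'E'
import pickle,cv2,numpy as np
d=pickle.load(open("d0.pkl","rb"))
a=cv2.resize(d["top"]["pixels"][140:320,225:415],None,fx=4,fy=4,interpolation=cv2.INTER_CUBIC)[:600]
b=cv2.resize(d["scene"]["pixels"][125:305,205:405],None,fx=4,fy=4,interpolation=cv2.INTER_CUBIC)[:600]
b2=cv2.resize(d["scene"]["pixels"][125:305,205:405],None,fx=4,fy=3.33)
a=cv2.resize(d["top"]["pixels"][140:285,225:425],None,fx=4,fy=4,interpolation=cv2.INTER_CUBIC)
b=cv2.resize(d["scene"]["pixels"][125:275,205:405],None,fx=4,fy=4,interpolation=cv2.INTER_CUBIC)
b=cv2.resize(d["scene"]["pixels"][125:305,200:400],None,fx=3.3,fy=3.3,interpolation=cv2.INTER_CUBIC)
cv2.imwrite("pics/a.png",a);cv2.imwrite("pics/b.png",b)
E
```

```text
(no output)
```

View pics/a.png

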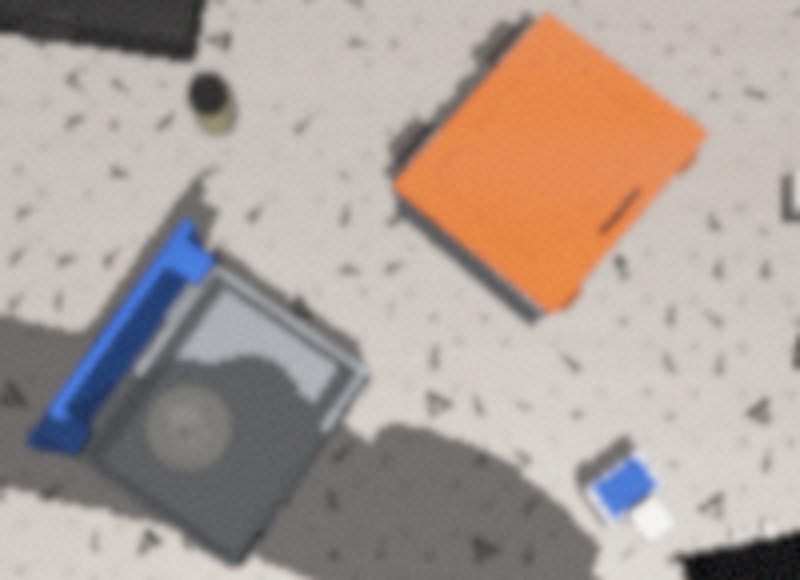

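View pics/b.png

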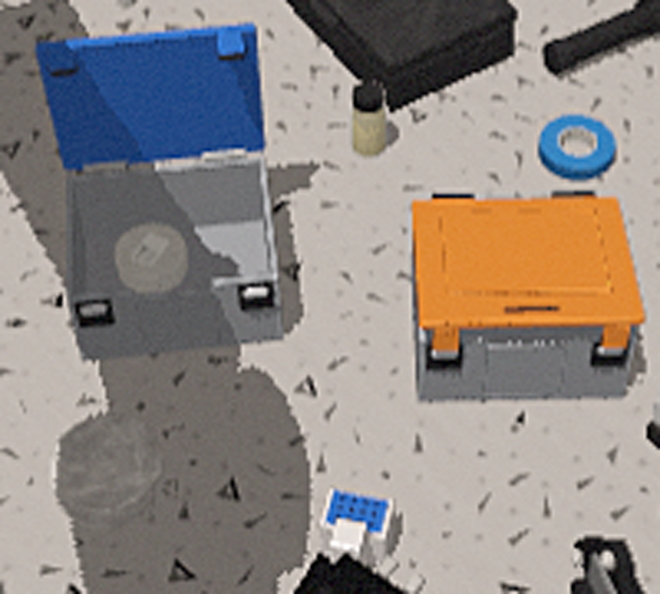

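The crops show the blue box rim corners, the lid with its two clip tabs, the amber lid with its black strip, and the cartridge. The cartridge has a blue top and a white hook pointing towards the robot's right. I'll get coarse poses from the rays, then a closer wrist view.

Run:
```python
import pickle
from h import *
d=pickle.load(open("d0.pkl","rb"));T=d["top"];S=d["scene"]
a=lambda x,y:((x+.5)/4-.5+225,(y+.5)/4-.5+140)
b=lambda x,y:((x+.5)/3.3-.5+200,(y+.5)/3.3-.5+125)
for n,p in dict(FL=(235,562),FR=(368,374),HR=(215,265),HL=(92,455)).items(): print("blue",n,onz(T,a(*p),.06).round(4))
for n,p in dict(FL=(552,312),FR=(706,136),HR=(545,13),HL=(395,185)).items(): print("amb",n,onz(T,a(*p),.072).round(4))
print("strip",tri([ray(T,a(620,213)),ray(S,b(532,308))]))
print("lid tipR",tri([ray(T,a(187,222)),ray(S,b(255,25))]))
print("lid tipL",tri([ray(T,a(30,443)),ray(S,b(38,42))]))
print("vial",tri([ray(T,a(210,93)),ray(S,b(369,88))]),"tape",onz(T,(323,125),.006),"tin",onz(S,b(107,460),.024))
# cartridge
for img,o,nm in((T,(360,240,400,285),"top"),(S,(290,265,325,300),"scene")):
    x0,y0,x1,y1=o;c=cv2.cvtColor(img["pixels"][y0:y1,x0:x1],cv2.COLOR_BGR2HSV)
    m=cv2.inRange(c,(100,120,80),(130,255,255)); w=cv2.inRange(c,(0,0,215),(180,30,255))
    for k,mm in(("blue",m),("white",w)):
        n,l,st,ce=cv2.connectedComponentsWithStats(mm); i=1+st[1:,4].argmax(); p=ce[i]+[x0,y0]
        print(nm,k,st[i],p,onz(img,p,.032 if k=="blue" else .0435).round(4), cv2.minAreaRect(np.argwhere(l==i)[:,::-1].astype(np.float32)))
```

```text
blue FL [0.3654 0.3999 0.06  ]
blue FR [0.4593 0.3368 0.06  ]
blue HR [0.5127 0.415  0.06  ]
blue HL [0.416  0.4726 0.06  ]
amb FL [0.4907 0.2465 0.072 ]
amb FR [0.5819 0.169  0.072 ]
amb HR [0.6445 0.2507 0.072 ]
amb HL [0.5531 0.3253 0.072 ]
strip (array([0.53852498, 0.21455281, 0.08651985]), [np.float64(0.0001766565035411863), np.float64(0.0001766565035412436)])
lid tipR (array([0.51456548, 0.41686974, 0.16606643]), [np.float64(0.00034341325420000543), np.float64(0.0003434132541999769)])
lid tipL (array([0.41488826, 0.4809492 , 0.16952879]), [np.float64(0.00013278050580673562), np.float64(0.00013278050580667057)])
vial (array([0.60231163, 0.42137792, 0.05781363]), [np.float64(0.00019620125758050541), np.float64(0.000196201257580415)]) tape [0.70531594 0.32889744 0.006     ] tin [0.32823636 0.32339253 0.024     ]
top blue [15 16 13 12 96] [380.8125 261.375 ] [0.4069 0.2049 0.032 ] ((20.730770111083984, 21.34615135192871), (8.043152809143066, 11.926054000854492), 56.3099365234375)
top white [ 15   9  25  36 436] [388.04816514 270.60091743] [0.3882 0.1918 0.0435] ((27.0, 26.5), (35.0, 24.0), 90.0)
scene blue [  9   9  18  12 135] [307.94074074 279.28888889] [0.4079 0.2067 0.032 ] ((17.556001663208008, 14.692001342773438), (16.725791931152344, 9.212600708007812), 10.304845809936523)
scene white [ 9 17 12 10 76] [304.76315789 286.77631579] [0.3903 0.1942 0.0435] ((13.877359390258789, 21.679244995117188), (10.851484298706055, 8.51635456085205), 15.945394515991211)
```

```bash
cat >> h.py <<'E'
def down(psi): return (Rn.from_euler("z",psi)*Rn.from_euler("x",np.pi)).as_rotvec()
E
python3 - <<'E'
import pickle
from h import *
from bench import bot,imaging,status
V=[]
for p,psi in (((.40,.36,.33),-124),((.53,.20,.33),-129),((.41,.25,.31),-145)):
    bot.movep(p,down(np.radians(psi))); bot.wait(.2)
    ee,rv=status.read_ee_pos(),status.read_tcp_rot(); s=imaging.snapshot("wrist"); s["P"]=pose(s,ee,rv); V.append(s)
    print(status.read_clock(),status.read_q(),ee)
pickle.dump(V,open("w.pkl","wb")); print(V[0]["K"],V[0]["k1"])
for i,s in enumerate(V): cv2.imwrite(f"pics/w{i}.png",s["pixels"])
E
```

```text
1.9333 [-0.69835725  0.23606261 -0.17828455  1.84295214  0.04723661  1.06680407
  1.65407432] [0.39977162 0.36050984 0.32990669]
3.0167 [-0.43646047  0.27601787 -0.04579739  1.78779095  0.0135899   1.07802019
  1.97690686] [0.52902709 0.20204809 0.33003772]
3.8583 [-0.61067749  0.15298061 -0.0722267   1.99497252  0.01326878  0.99364252
  1.49092298] [0.41102521 0.24965819 0.3101734 ]
[[314.05125861   0.         318.72200345]
 [  0.         314.05125861 196.00451147]
 [  0.           0.           1.        ]] -0.03987345900572959
```

View pics/w0.png

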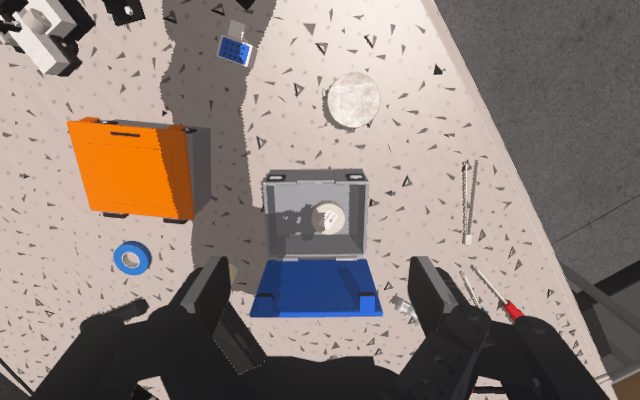

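View pics/w2.png

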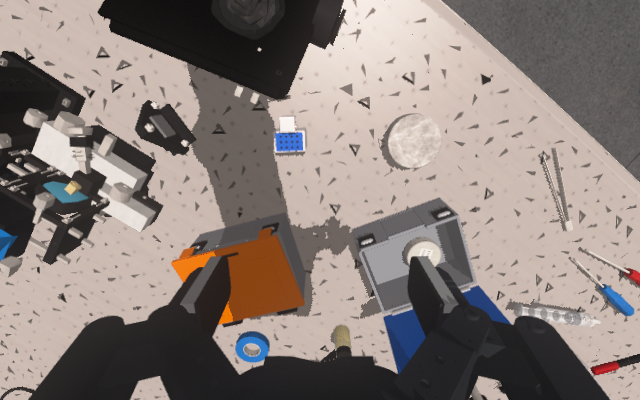

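w0 shows the blue box rim at about (263–368, 172–258), the lid beyond it with clip tabs at about y=305, the tin at (354,100) and the cartridge at (235,47). In w2 the cartridge is at (290,138) with the black VILK box above it. Next is a composite zoom for accurate corners.

Run:
```python
import pickle
from h import *
V=pickle.load(open("w.pkl","rb"))
z=lambda i,x,y,w,h,f:cv2.resize(V[i]["pixels"][y:y+h,x:x+w],None,fx=f,fy=f,interpolation=cv2.INTER_CUBIC)
C=np.zeros((600,800,3),np.uint8)
C[:600,:480]=z(0,250,165,120,150,4)   # blue box
C[:300,480:800]=z(2,270,110,40,40,8)[:300]
for i in(1,):
    g=z(1,230,130,0+160,150,2); C[300:600,480:800]=g
cv2.imwrite("pics/c.png",C)
```

```text
(no output)
```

View pics/c.png

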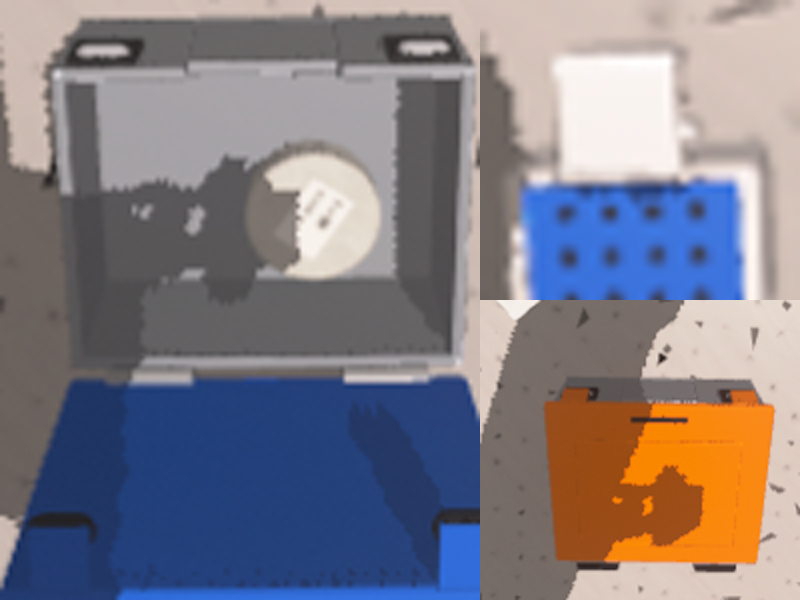

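Run:
```python
import pickle
from h import *
V=pickle.load(open("w.pkl","rb"));d=pickle.load(open("d0.pkl","rb"));T,S=d["top"],d["scene"]
def seg(s,o,lo,hi,z,P=None):
    x0,y0,x1,y1=o;c=cv2.cvtColor(cv2.resize(s["pixels"][y0:y1,x0:x1],None,fx=4,fy=4,interpolation=cv2.INTER_LINEAR),cv2.COLOR_BGR2HSV)
    m=cv2.inRange(c,lo,hi); m=cv2.morphologyEx(m,cv2.MORPH_CLOSE,np.ones((13,13)))
    n,l,st,ce=cv2.connectedComponentsWithStats(m); i=1+st[1:,4].argmax()
    f=lambda p:((p[0]+.5)/4-.5+x0,(p[1]+.5)/4-.5+y0)
    h=cv2.findContours((l==i).astype(np.uint8),0,1)[0][0][:,0]
    W=np.array([onz(s,f(p),z,P)[:2]*1000 for p in h],np.float32)
    r=cv2.minAreaRect(W); return onz(s,f(ce[i]),z,P).round(4),np.round(r[0],1),np.round(r[1],1),round(r[2],1)
B=((100,120,60),(130,255,255)); 
for n,a in dict(w2=(V[2],(270,122,312,160),*B,.032,V[2]["P"]),w0=(V[0],(212,25,258,72),*B,.032,V[0]["P"]),top=(T,(365,245,397,275),*B,.032),sc=(S,(292,268,325,300),*B,.032)).items(): print("patch",n,*seg(*a))
Wh=((0,0,225),(180,40,255))
print("hook w2",*seg(V[2],(277,112,300,133),*Wh,.0435,V[2]["P"]))
c=lambda x,y:((x+.5)/4-.5+250,(y+.5)/4-.5+165)
def boxpose(FR,FL,HR,HL,y2=.12):
    F,H=(FR+FL)/2,(HR+HL)/2; L,Rr=(FL+HL)/2,(FR+HR)/2
    print("lengths",np.linalg.norm(F-H),np.linalg.norm(L-Rr),"yaw x,y",np.degrees([np.arctan2(*(H-F)[1::-1]),np.arctan2(*(L-Rr)[1::-1])-np.pi/2]),"centre",(F+H)/2)
w=lambda x,y,z:onz(V[0],c(x,y),z,V[0]["P"])
boxpose(w(56,72,.06),w(472,72,.06),w(70,364,.06),w(463,362,.06))
a=lambda x,y:((x+.5)/4-.5+225,(y+.5)/4-.5+140)
boxpose(onz(T,a(368,374),.06),onz(T,a(235,562),.06),onz(T,a(215,265),.06),onz(T,a(92,455),.06))
print("notch",w(189,70,.06),w(337,70,.06))
# amber: lid plate corners, triangulated top / wrist1 (top face)
g=lambda x,y:((x-480+.5)/2-.5+230,(y-300+.5)/2-.5+130)
b=lambda x,y:((x+.5)/3.3-.5+200,(y+.5)/3.3-.5+125)
for n,t,q,sc in(("FR",(706,136),(546,403),(643,320)),("FL",(552,312),(773,405),(420,325)),("HR",(545,13),(556,560),(618,198)),("HL",(395,185),(757,563),(414,200)),("strip",(620,213),(659,420),(532,308))):
    X,e=tri([ray(T,a(*t)),ray(V[1],g(*q),V[1]["P"]),ray(S,b(*sc))]); print(n,X.round(4),np.round(e,4))
X,e=tri([ray(T,a(187,222)),ray(S,b(255,25))]);print("bluetips",X,proj(V[0],X,V[0]["P"]))
# VILK height: left knob etc from top & w2
```

```text
patch w2 [0.4069 0.206  0.032 ] [407.2 206. ] [19.3 29.8] 35.7
patch w0 [0.407  0.2061 0.032 ] [407.  206.2] [19.4 29.4] 36.9
patch top [0.4071 0.2048 0.032 ] [407.1 204.7] [16.9 24.8] 36.6
patch sc [0.408  0.2069 0.032 ] [406.9 206.5] [19.1 29.1] 36.3
hook w2 [0.3913 0.1949 0.0435] [390.5 195.3] [16.6 24.2] 34.8
lengths 0.09241031086374651 0.11855959201730114 yaw x,y [56.33659534 56.23210987] centre [0.43770647 0.41042776 0.06      ]
lengths 0.09163570066279535 0.1127954106162379 yaw x,y [55.41990943 57.65877472] centre [0.43836237 0.40608211 0.06      ]
notch [0.42925466 0.35973461 0.06      ] [0.39474157 0.38296283 0.06      ]
FR [0.5795 0.1713 0.0837] [0.0005 0.0006 0.0003]
FL [0.4884 0.2476 0.0823] [0.0008 0.0004 0.0005]
HR [0.647  0.25   0.0654] [0.0004 0.0006 0.0006]
HL [0.5533 0.3254 0.0694] [0.0004 0.0008 0.0006]
strip [0.5388 0.2148 0.0865] [0.0004 0.0006 0.0003]
bluetips [0.51456548 0.41686974 0.16606643] [[248.80732135 315.30574995]]
```

Run:
```python
import pickle
from h import *
from bench import bot,status
V=pickle.load(open("w.pkl","rb"));d=pickle.load(open("d0.pkl","rb"));T,S=d["top"],d["scene"]
P2=V[2]["P"]
print(tri([ray(T,(398,278)),ray(V[2],(290,98),P2)]))
print(tri([ray(T,(398,278)),ray(S,(303,294))]))
print(tri([ray(T,(303,294)) if 0 else ray(T,(486,264)),ray(V[2],(100,12),P2)]))
for p,ps in(((.407,.2061,.076),36.3-180),((.407,.2061,.18),36.3-180),((.4255,.391,.14),56.3-180)):
    print(bot.ik(p,down(np.radians(ps))))
```

```text
(array([0.36887577, 0.18223816, 0.08640158]), [np.float64(0.005617512281713074), np.float64(0.005617512281712984)])
(array([0.37288808, 0.17614939, 0.06544972]), [np.float64(0.0009972187135924555), np.float64(0.0009972187135924638)])
(array([ 0.40246509, -0.00491342,  0.05817369]), [np.float64(0.0012129566546095266), np.float64(0.001212956654609479)])
[-0.57099359  0.50092944 -0.04162119  2.22047105  0.04891499  0.42100327
  1.55219527]
[-0.56105385  0.29873912 -0.05174622  2.17203452  0.02447513  0.67134145
  1.57467367]
[-0.73969144  0.52765052 -0.14406048  1.91203187  0.1111891   0.70948849
  1.60453375]
```

Run:
```python
import pickle
from h import *
from bench import bot,status,imaging
o=down(np.radians(36.3-180)); c=[.407,.2061]
bot.gripper_to(.060,30)
bot.movep([*c,.17],o)
print(bot.move_straight([*c,.078],o,speed=.08,stop_force=10),status.read_ee_pos(),status.read_wrist_force())
bot.gripper_to(.02,30); print("w",status.read_gripper_width(),status.read_gripper_force())
bot.move_straight([*c,.20],o,speed=.12)
yb=np.radians(56.3);x=np.array([np.cos(yb),np.sin(yb)]);p=np.array([.4377,.4104])-.0255*x
bot.movep([*p,.20],down(yb-np.pi)); bot.move_straight([*p,.155],speed=.1); bot.wait(.3)
ee,rv=status.read_ee_pos(),status.read_tcp_rot();s=imaging.snapshot("wrist");s["P"]=pose(s,ee,rv)
pickle.dump(s,open("p.pkl","wb")); print("w",status.read_gripper_width(),ee,p,status.read_clock())
cv2.imwrite("pics/p.png",cv2.resize(s["pixels"][100:360,190:450],None,fx=2.3,fy=2.3,interpolation=cv2.INTER_CUBIC))
sc=imaging.snapshot("scene");pickle.dump(sc,open("ps.pkl","wb"))
```

```text
False [0.40727901 0.20623877 0.07837742] [0.31342306 0.39593571 0.88276384]
w 0.03572692390529834 30.421409010887146
w 0.035797066342638316 [0.42374564 0.38940982 0.15556161] [0.42355147 0.38918517] 9.3917
```

View pics/p.png

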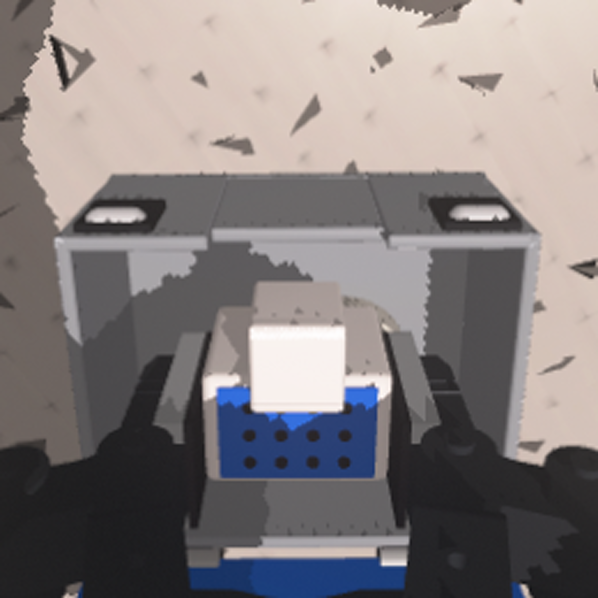

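The cartridge is held straight, with the hook top at crop (250–345, 326–411) and the notch edges at about (210,236) and (387,234). I'll compute both in the box frame.

Run:
```python
import pickle
from h import *
s=pickle.load(open("p.pkl","rb"));P=s["P"]
f=lambda x,y:((x+.5)/2.3-.5+190,(y+.5)/2.3-.5+100)
yb=np.radians(56.3);R=np.array([[np.cos(yb),np.sin(yb)],[-np.sin(yb),np.cos(yb)]])
g=lambda x,y,z:(R@(onz(s,f(x,y),z,P)[:2]-[.4377,.4104])*1000).round(1)
zt=.1556-.078
for q in((250,326),(345,326),(250,411),(345,411)): print("hook",g(*q,zt+.0435))
for q in((252,282),(343,282)): print("leg bottom",g(*q,zt+.024))
print("rim FR FL",g(57,238,.06),g(540,236,.06),"notch top edges",g(208,240,.06),g(391,237,.06),"floor",g(213,234,.054),g(384,232,.054))
```

```text
hook [-54.5  -7.8]
hook [-54.5   7.4]
hook [-38.6  -8.1]
hook [-38.6   7.8]
leg bottom [-53.7  -8.7]
leg bottom [-53.7   8.3]
rim FR FL [-47.2 -58.9] [-47.8  59. ] notch top edges [-46.7 -22. ] [-47.5  22.6] floor [-46.1 -21.4] [-46.7  21.6]
```

Run:
```python
import pickle
from h import *
from bench import bot,status,imaging
yb=np.radians(56.3);x=np.array([np.cos(yb),np.sin(yb)]);p=np.array([.4377,.4104])-.0245*x
o=down(yb-np.pi)
print(bot.move_straight([*p,.115],o,speed=.06,stop_force=6),status.read_ee_pos(),status.read_wrist_force())
print(bot.move_straight([*p,.089],o,speed=.04,stop_force=5),status.read_ee_pos(),status.read_wrist_force())
```

```text
False [0.42421866 0.39015886 0.11509335] [-0.15298699  0.78664151 -0.85024572]
True [0.42377556 0.38963    0.09149351] [0.2837312  0.9858794  1.98499075]
```

Contact came at 0.0915, right where the hook should seat. Now I'll release, retreat and look.

Run:
```python
import pickle
from h import *
from bench import bot,status,imaging
bot.gripper_to(.050); bot.wait(.3)
p=np.array(status.read_ee_pos())
p2=p.copy();p2[2]=.20; print(bot.move_straight(p2,speed=.12,stop_force=8))
bot.wait(.2)
ee,rv=status.read_ee_pos(),status.read_tcp_rot();s=imaging.snapshot("wrist");s["P"]=pose(s,ee,rv)
pickle.dump(s,open("r.pkl","wb"));print(ee,status.read_clock())
cv2.imwrite("pics/r.png",cv2.resize(s["pixels"][100:360,190:450],None,fx=2.3,fy=2.3,interpolation=cv2.INTER_CUBIC))
```

```text
False
[0.42337667 0.38912862 0.19920428] 12.7167
```

View pics/r.png

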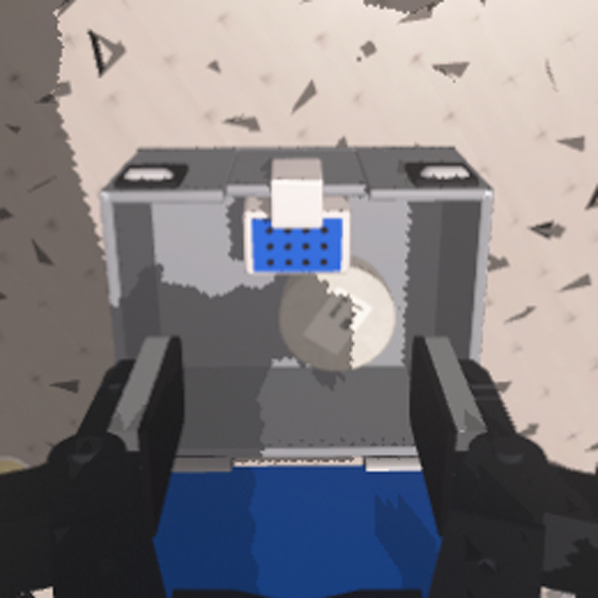

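The cartridge hangs by its hook in the notch, body inside the box; hook top is at crop (297,195), body at (298,240). Next I'll swing the lid shut from behind with closed fingers, then press it.

Run:
```python
from h import *
from bench import bot,status,imaging
yb=np.radians(56.3);x=np.array([np.cos(yb),np.sin(yb)]);C=np.array([.4377,.4104]);o=down(yb-np.pi)
tip=lambda bx,z:[*(C+(bx+.011)*x),z+.073]   # front lower corner of closed tips at box x, height z
bot.move_straight([*status.read_ee_pos()[:2],.29],speed=.2)
bot.gripper_to(0.0)
bot.movep(tip(.095,.20),o); bot.move_straight(tip(.095,.145),speed=.15,stop_force=10)
f0=np.array(status.read_wrist_force())
r=.085
for th in(1.6,1.35,1.1,.85,.6,.4,.25,.18):
    q=tip(.05-r*np.cos(th)+.006*np.sin(th),.06+r*np.sin(th)+.006*np.cos(th))
    st=bot.move_straight(q,o,speed=.1,stop_force=15)
    print(th,st,(np.array(status.read_wrist_force())-f0).round(1),status.read_clock())
    if st: break
```

```text
1.6 False [-0.8  1.   0. ] 15.475
1.35 False [-1.3  0.1 -1. ] 15.8333
1.1 False [-0.5 -0.5 -0.7] 16.1917
0.85 False [-0.8  0.4  0.5] 16.55
0.6 False [-1.1  0.1  0.3] 16.9083
0.4 False [-1.   0.9 -0.4] 17.225
0.25 False [-0.2  0.4  0. ] 17.5
0.18 False [-1.6 -0.1  1. ] 17.75
```

```bash
cat >> h.py <<'E'
def press(bot,status,C,yaw,rho=.096):
    x=np.array([np.cos(yaw),np.sin(yaw)]);p=np.array(C)+(.05-rho)*x;o=down(yaw-np.pi)
    bot.move_straight([*p,.175],o,speed=.15,stop_force=15)
    st=bot.move_straight([*p,.150],o,speed=.06,stop_force=5); print(st,status.read_ee_pos()[2])
    st=bot.move_straight([*p,.133],o,speed=.03,stop_force=20); print(st,status.read_ee_pos(),status.read_wrist_force())
    bot.wait(.2); print(status.read_ee_pos()[2],status.read_wrist_force())
    bot.move_straight([*p,.22],o,speed=.15); print(status.read_clock())
E
python3 - <<'E'
from h import *
from bench import bot,status,imaging
print(np.array(status.read_ee_pos()))
press(bot,status,(.4377,.4104),np.radians(56.3))
s=imaging.snapshot("scene");cv2.imwrite("pics/s1.png",s["pixels"])
E
```

```text
[0.42568496 0.39239496 0.15396783]
False 0.14973274243224804
True [0.41234836 0.37224769 0.13800615] [-5.09908385 -2.04497653 16.02091035]
0.1379913861887941 [-4.00539023 -3.07115856 15.79699209]
20.075
```

Blue pressed to tip height 65 mm, so the lid is shut. Next is the amber lid, with the camera turned towards the robot to stay clear of the gear.

Run:
```python
from h import *
from bench import bot,status,imaging
p=[.5385,.2150];o=down(np.radians(-165))
bot.movep([*p,.21],o)
print(bot.move_straight([*p,.165],o,speed=.1,stop_force=8))
st=bot.move_straight([*p,.133],o,speed=.03,stop_force=20); print(st,status.read_ee_pos(),status.read_wrist_force())
bot.wait(.2);bot.move_straight([*p,.22],o,speed=.15)
bot.movep([.43,.25,.33],o); bot.wait(.2)
print(status.read_clock())
im=[imaging.snapshot(n)["pixels"] for n in("scene","wrist")]
a=cv2.resize(im[0][120:300,190:410],None,fx=2.7,fy=2.7,interpolation=cv2.INTER_CUBIC)[:, :594]
b=cv2.resize(im[1],(480,300)); C=np.zeros((600,800,3),np.uint8)
a=cv2.resize(im[0][150:270,205:405],(640,384),interpolation=cv2.INTER_CUBIC); b=cv2.resize(im[1],(345,216))
C[:384,:640]=a;C[384:,:345]=b;C[384:,345:690]=cv2.resize(imaging.snapshot("top")["pixels"],(345,216))
cv2.imwrite("pics/f.png",C)
```

```text
False
True [0.53846387 0.21487667 0.13814871] [-4.2247249  -0.53699583 12.07917447]
24.1917
```

View pics/f.png

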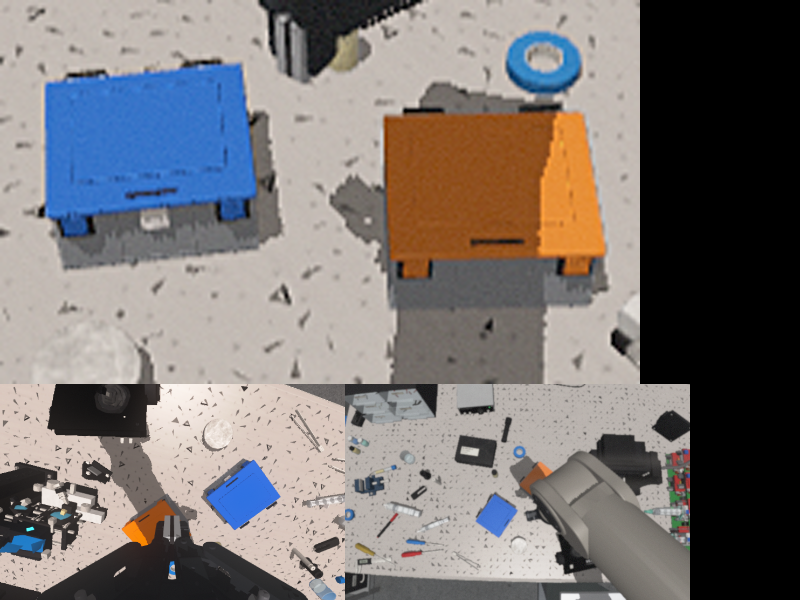

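Both lids are flat with their clips down, and the hook shows in the notch at (155,218). The tin, tape and vial are where they stood. Both presses bottomed at tip height 65 mm, so I'm handing in.

```bash
python3 -c "
from bench import bot
print(bot.sign_off())"
```

```text
the job is handed in; nothing more can be done
None
```

I handed the job in at about 24 s of the 54 s allowed: the cartridge hangs by its hook in the blue box's notch, both lids are pressed down to their shut height, and the vial, tin and tape were left alone.

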